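# Gauge a press drum over its blanket on the bearing stand, clamp bar hanging down

## Robot

A 7-joint arm with a two-finger parallel gripper is mounted at the origin on a cart in front of the work surface, level with it; the furniture and walls round the work are solid. World frame = base frame: x ahead of the robot, y to its left, z up, the work surface at z = 0. Lengths are in m, angles in rad, forces in N, time in s.
With the tool pointing down it reaches from about 0.425 to 0.925 m from the base axis. Payload 6.8 kg.
Tool frame: the origin (TCP) lies on the mounting face of the last link; the fingertips stand 173 mm ahead of it and the grasp point (between the pads) lies 155 mm ahead of it (grip_point_offset is the distance from the TCP to the grasp point, in m); x points along the fingers, z is the direction in which the jaws open and shut, and the axes are right-handed (so a half turn about x gives the same grasp; the last joint's range is limited). The gripper opens to 85 mm and grips with 20 to 120 N. Pads are 22 mm wide; open, the fingers measure 114 mm over their backs; the gripper's body (76 mm by 85 mm) begins 54 mm behind the grasp point. The pads swing forward as they close: fully open they stand 13 mm farther back than shut.
Start: joints at [1.126, 0.477, 0.022, 1.555, -0.011, 1.109, -0.083], TCP at [0.223, -0.637, 0.405] pointing down, gripper open.
Joint ranges: [-2.96, 2.96], [-0.34, 2.1], [-1.41, 1.46], [0.24, 2.44], [-1.37, 4.51], [0.17, 1.92], [-2.96, 2.96]. Speed limits (rad/s): [2.39, 2.39, 3.14, 3.14, 3.14, 3.14, 3.14].

## Interface

Orientations are given as a rotation vector (axis times angle).
In Python, from bench import * gives the robot as it stands. The module is installed in compiled form; this text tells all that it offers.
- The arm moves only by the tool servo_tool, never from a script. Its argument "motion" is a list of rows, each a list of 5 numbers: the shift along the tool's x, y, z in m, then the turn about the tool's x in degrees, then the gripper command: -1 is fully open, 1 is shut, values between are in proportion. In form: [[dx, dy, dz, turn, fingers], ...]. A call has 1 to 8 rows; each row is the pose to reach, as a shift and turn from the pose measured when the call began, along the tool's axes at that moment; what a row does not reach only later rows make up. A row lasts 1/10 s, in which the tool goes at most 50 mm and 8.59 degrees, less where a joint would pass 70% of its speed; a pose out of reach is approached as far as the arm can. A call with a gripper value outside its range is refused whole. The fingers move at their own pace and stop on an object; "force" is the grip in N (left out, the last holds). Time passes only in rows, so rows that repeat a pose let the fingers close. It gives the time, the measured TCP pose, the force and the opening at its end, in the units of the state.
- get_obs(): the state, without advancing time (a new reading comes with each control period).
- grab_frame(name): name is "scene" or "top" or "wrist"; returns the picture (384x512x3 uint8, red, green, blue); there is no depth.
- camera_params(name): a dict with "mtx" (3x3 intrinsics, pixels), "world_to_cam" (4x4, takes a point from world to camera coordinates); the wrist camera has in their place "T_tool_cam" (4x4, takes a point from camera to tool coordinates, whose origin is the TCP and whose axes are the tool frame's). Camera axes: x right, y down, z forward; pixel columns grow to the right and rows downward; lengths in m; the calibration is good to about 2 mm. A picture is of the moment at which its call begins: read the wrist's pose just before it. camera_params takes no time and is no camera call.
- hand_in(): hands the job in, once; it reports no verdict.
The state is a dict: "clock": time; "joints": joint angles; "qvel": joint speeds; "tau": joint torques, N m; "tcp_pos": TCP position; "orientation": TCP orientation; "contact_force": force on the tool from outside, world axes, zero at the start; "moment": the same for the moment, N m; "grip_width": finger opening in m.
Only numpy, scipy, OpenCV 4.12 (cv2) and the standard library are available. Lean on these libraries where they do the work, as an engineer would, in place of code of your own. Each camera call takes 0.05 s, during which the arm holds its last target. There are 200 camera calls.

## Task

The diameter of the press drum, the one with the steel clamp bar, has to be gauged over its blanket: open the jaws of the bearing stand wide enough, lift the drum from the wooden rack and lay it gently by its journals on the stand's bearing wheels, let go and let it roll round by itself until it has settled with its heavy clamp bar straight down. Then close the jaws gently until they touch the drum, without cocking the jaw, and leave them there so that the scale can be read. Leave the plain roller in the rack and everything else on the bench where it is.

Things in the scene. Friction and masses are not known exactly. Their poses are not given: they have to be found in the camera images.
- drum: Press drum: cylinder 52 mm diameter, 140 mm long, dark rubber blanket, with a steel journal (14 mm diameter, 32 mm long) at each end (204 mm over all); 0.65 kg. Origin: its middle, on the axis. y: along the axis (ends alike). -z: from the axis to the heavy clamp bar, so z is up when the bar hangs straight down. Starts in one of the rack's places. Grip it across its middle from above (52 mm wide).
- clamp_bar (a point): Middle of the drum's flat steel clamp bar, 29.5 mm from the drum's axis. The bar (14 mm wide, 132 mm long, along the drum's axis, 3.5 mm proud of the blanket) and its weight inside make this side heavy (centre of mass 12 mm off the axis). At the start it lies uppermost, 0.6 rad to one side of the top, clear of fingers that grip the drum's sides level with its axis.
- roller: Plain bright metal roller of the drum's sizes (52 by 140 mm, same journals) but without blanket or clamp bar, in the rack's other place; it must stay there. Origin: its middle, on the axis; y: along the axis.
- rack: Fixed wooden rack for two drums, 196 (x) by 108 mm (y). Origin: centre of its underside. Places at x = -48 and +48 mm, drum axis along the rack's y, 60 mm above the bench; 44 mm free between two drums. They lie on notched end boards at y = -46 and +46 mm (16 mm thick, under 46 mm high); between the boards nothing is higher than 15 mm, so fingers fit beside a drum's middle.
- stand: Bearing stand, fixed: base plate 190 (x) by 226 mm (y), 12 mm thick. Origin: centre of its underside; x points from the near jaw to the far jaw, y along the axis of a drum lying on it. At y = -88 and +88 mm: a pair of free-turning wheels (22 mm diameter, 8 mm wide, 25 mm apart in x, axles 51 mm above the bench) for the journals; brackets just outboard, 56 mm high.
- saddle (a point): On the stand, 64 mm above the bench: where the drum's middle comes to lie. Axes as the stand's; the drum lies along y, either end first. Let go within about 5 mm of here, the journals find the hollow between the wheels; the drum then turns and swings (its bar sweeps a 30 mm radius) and rests, bar down, within about 3 s. Jaws and fin reach in at y = +27 to +49 mm only; grip the drum at its middle.
- jaw (a joint): Near jaw's slide in m: 0 fully open, grows to the stand's +x, at most 0.048. The far jaw is geared to it and closes equally from the other side: gap = 108 mm minus twice the value; the faces touch the drum at 0.028. Starts nearly shut (0.032 to 0.042): too narrow for the drum. Stays where left; takes about 2 N to move. Jaws 14 mm wide, at y = +31 to +45 mm of the stand, 78 mm high.
- jaw_rock (a joint): Rocking of the near jaw about the stand's y, rad: 0 = square. It pivots 23 mm above the bench on a spring (5 N m per rad): pushed low down or hard against the drum it cocks. Must stay within 0.05 either way.
- fin (a point): Middle of the near jaw's finger fin, 64 mm above the bench (level with the axis of a drum on the stand), 27 mm to the stand's -x of the jaw's face. The fin is 10 mm thick (y), 30 mm long (x), 30 mm high, its top 79 mm above the bench: pinch it across its thickness from above. Moves with the jaw.
- bottle: Black bottle, 58 mm diameter, 184 mm high, standing between stand and rack: a bystander. Origin: centre of its underside.
- tin_a: Ink tin, 70 mm diameter, 63 mm high, in front between stand and rack: a bystander. Origin: centre of its underside.
- tin_b: Ink tin, 71 mm diameter, 51 mm high, at the back left: a bystander. Origin: centre of its underside.
- jar: Glass jar, 66 mm diameter, 82 mm high, at the back right: a bystander. Origin: centre of its underside.
- tape: Roll of masking tape lying flat, 104 mm diameter, 25 mm high, on the left: a bystander. Origin: centre of its underside.
- brayer: Small brayer (hand roller, 161 by 136 by 64 mm) lying on the left: a bystander. Origin: at the bench, under its middle.

How it is judged:
By the outcome, as a careful person would: the job done as asked, in the order asked, and still so for the second after the job is handed in, with the robot touching nothing.
It also fails if it takes over 72 s, if anything falls off the work surface, if the arm or the gripper's body presses on something with over 40 N, if the wrist force passes 120 N, or if a joint passes its speed limit or range.

## Working session

There is one attempt and no reset: what is moved stays moved. The work goes in short steps, Python scripts to look and compute and a tool call to move; the robot and the scene stay as the last step left them, time stands still between calls to the robot, and variables do not carry over. Pictures are saved under pics/ and viewed, about 8 in all and at most 12, crops included, and the job is handed in when it is done.

Besides the shell and the picture viewer there is one more tool, called after "Request:" as name(argument=value, ...), one argument or row to a line, values as JSON. servo_tool: Moves the arm, as the interface text tells. Its arguments: {"type":"object","properties":{"motion":{"type":"array","items":{"type":"array","items":{"type":"number"}}},"force":{"type":"number"}},"required":["motion"]}

```bash
mkdir -p pics
cat > h.py <<'E'
from bench import *
import numpy as np, cv2
from scipy.spatial.transform import Rotation as R
def cam(name):
    p=camera_params(name); K=np.array(p["mtx"])
    if name=="wrist":
        o=get_obs(); T=np.eye(4); T[:3,:3]=R.from_rotvec(o["orientation"]).as_matrix(); T[:3,3]=o["tcp_pos"]
        return K,np.linalg.inv(T@np.array(p["T_tool_cam"]))
    return K,np.array(p["world_to_cam"])
def plane(c,uv,z):
    K,W=c; Rm=W[:3,:3]; o=-Rm.T@W[:3,3]; d=Rm.T@np.linalg.inv(K)@np.array([uv[0],uv[1],1.0])
    return o+d*(z-o[2])/d[2]
def proj(c,P):
    K,W=c; q=K@(W[:3,:3]@np.array(P)+W[:3,3]); return q[:2]/q[2]
def save(name,fn):
    c=cam(name); im=grab_frame(name); cv2.imwrite("pics/"+fn,im[:,:,::-1]); return c,im
E
python3 - <<'E'
from h import *
for n in("scene","top"):
    c,im=save(n,n+"0.png"); print(n,c[0].round(1).tolist(),(-c[1][:3,:3].T@c[1][:3,3]).round(3)); print(c[1][:3,:3].round(3).tolist())
o=get_obs(); print({k:np.round(v,3).tolist() for k,v in o.items()}); print(R.from_rotvec(o["orientation"]).as_matrix().round(3))
print(np.round(camera_params("wrist")["T_tool_cam"],3))
a=cv2.imread("pics/scene0.png");b=cv2.imread("pics/top0.png")
E
```

```text
scene [[401.4, 0.0, 260.6], [0.0, 401.4, 187.0], [0.0, 0.0, 1.0]] [-0.489  0.892  0.759]
[[-0.601, -0.799, 0.016], [-0.377, 0.266, -0.887], [0.705, -0.539, -0.461]]
top [[347.5, 0.0, 257.4], [0.0, 347.5, 192.6], [0.0, 0.0, 1.0]] [0.412 0.063 1.418]
[[-0.011, -1.0, -0.009], [-0.994, 0.012, -0.113], [0.113, 0.008, -0.994]]
{'clock': 0.1, 'joints': [1.126, 0.478, 0.022, 1.556, -0.012, 1.109, -0.083], 'qvel': [0.001, -0.002, 0.0, -0.003, -0.0, -0.003, 0.001], 'tau': [0.004, -59.776, 1.613, -28.196, 0.013, 0.005, 0.0], 'tcp_pos': [0.223, -0.637, 0.404], 'orientation': [0.959, 1.351, -0.957], 'contact_force': [0.01, 0.221, 0.32], 'moment': [0.025, -0.018, -0.016], 'grip_width': 0.086}
[[-0.001  0.944  0.33 ]
 [ 0.002  0.33  -0.944]
 [-1.    -0.    -0.002]]
[[ 0.    -0.259  0.966  0.031]
 [ 0.    -0.966 -0.259  0.066]
 [ 1.     0.001 -0.    -0.001]
 [ 0.     0.     0.     1.   ]]
```

View pics/top0.png

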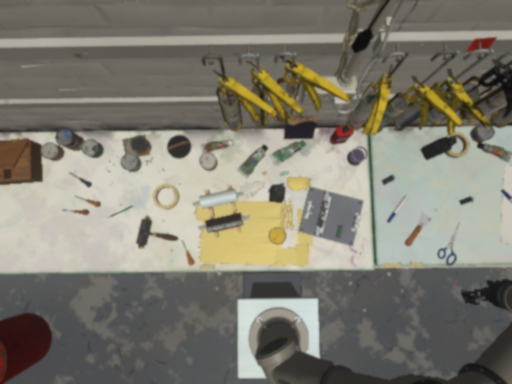

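View pics/scene0.png

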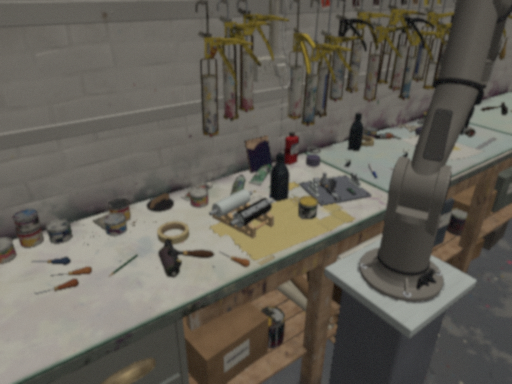

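The top view shows the rack near (220,210), with the dark drum at (224,222) and the bright roller at (217,198). The grey stand is near (331,216), the bottle at (277,192) and tin_a at (277,235). Next I enlarge those areas and make coarse masks.

Run:
```python
from h import *
b=cv2.imread("pics/top0.png"); c=cam("top")
A=cv2.resize(b[170:260,185:375],None,fx=4.2,fy=4.2,interpolation=cv2.INTER_CUBIC)
cv2.imwrite("pics/c1.png",A)
for n,uv,z in[("drum",(224,222),.07),("roller",(217,198),.07),("stand",(331,216),.012),("bottle",(277,192),.184),("tin",(277,235),.063)]: print(n,plane(c,uv,z).round(3))
h=cv2.cvtColor(b,cv2.COLOR_BGR2HSV)
m=((h[...,1]<70)&(h[...,2]<150)).astype(np.uint8); m[:180]=0;m[250:]=0;m[:,:290]=0;m[:,368:]=0
cs,_=cv2.findContours(m,cv2.RETR_EXTERNAL,cv2.CHAIN_APPROX_SIMPLE); k=max(cs,key=cv2.contourArea)
r=cv2.minAreaRect(k); print(r)
P=np.array([plane(c,q,.012) for q in cv2.boxPoints(r)]); print(P.round(3),P.mean(0).round(3),np.linalg.norm(np.diff(P,axis=0),axis=1).round(3))
```

```text
drum [0.453 0.205 0.07 ]
roller [0.546 0.232 0.07 ]
stand [ 0.474 -0.221  0.012]
bottle [0.554 0.003 0.184]
tin [0.4   0.    0.063]
((330.3938293457031, 215.9071044921875), (56.41630172729492, 46.403564453125), 14.620875358581543)
[[ 0.414 -0.084  0.012]
 [ 0.595 -0.136  0.012]
 [ 0.535 -0.355  0.012]
 [ 0.355 -0.3    0.012]] [ 0.475 -0.219  0.012] [0.189 0.227 0.188]
```

View pics/c1.png

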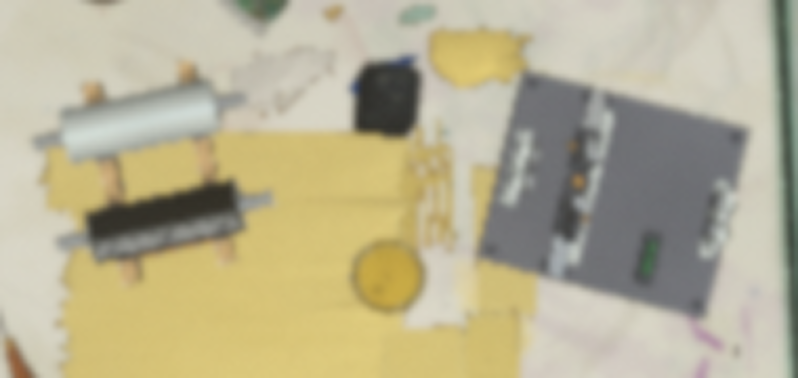

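The crop shows the stand as a 189×227 mm rectangle, which matches its given size. The jaw mechanism, around crop (575,180), is left of centre, so the stand's +y is about world (0.26,0.965). Next I move over the fin and look with the wrist camera.

Request:
servo_tool(
  motion=[
    [0,0.03,-0.03,8,-1],
    [0,0.06,-0.06,16,-1],
    [0,0.09,-0.09,24,-1],
    [0,0.12,-0.125,32,-1],
    [0,0.155,-0.16,34,-1],
    [0,0.19,-0.195,34,-1],
    [0,0.225,-0.23,34,-1],
    [0,0.26,-0.265,34,-1],
  ],
)

```text
clock: 0.9
tcp_pos: [0.3812, -0.2988, 0.4041]
orientation: [1.396, 1.079, -1.396]
contact_force: [1.7, -0.5, 0.4]
grip_width: 0.0853
```

```bash
cat > d.py <<'E'
from h import *
import sys
# shift in tool axes to bring TCP to x y z with tool-z azimuth (deg)
def delta(x,y,z,az):
    o=get_obs(); M=R.from_rotvec(o["orientation"]).as_matrix(); p=np.array(o["tcp_pos"])
    a=np.degrees(np.arctan2(M[1,2],M[0,2])); t=-(az-a+180)%360-180
    t=-((az-a+180)%360-180)
    print("t",round(o["clock"],2),"tcp",p.round(4),"az",round(a,2),"f",np.round(o["contact_force"],2),"w",round(o["grip_width"],4),"q",np.round(o["joints"],2)); print("shift",(M.T@(np.array([x,y,z])-p)).round(4),"turn",round(t,2))
if __name__=="__main__": delta(*map(float,sys.argv[1:5]))
E
python3 d.py .44 -.17 .40 -105.5
```

```text
t 0.9 tcp [ 0.3812 -0.2988  0.4041] az -104.7 f [ 1.73 -0.55  0.42] w 0.0853 q [ 0.57  0.17 -0.03  2.    0.01  0.98 -1.3 ]
shift [ 0.0043  0.0242 -0.1395] turn 0.8
```

Request:
servo_tool(
  motion=[
    [0,0.01,-0.045,0.8,-1],
    [0,0.015,-0.09,0.8,-1],
    [0,0.024,-0.135,0.8,-1],
    [0.004,0.024,-0.14,0.8,-1],
    [0.004,0.024,-0.14,0.8,-1],
  ],
)

```text
clock: 1.4
tcp_pos: [0.44, -0.1681, 0.3997]
orientation: [1.403, 1.074, -1.404]
contact_force: [-0.8, -0.6, -0.1]
grip_width: 0.0855
```

```bash
python3 - <<'E'
from h import *
c,im=save("wrist","w1.png"); np.savez("w1.npz",K=c[0],W=c[1]); print(c[0][0,0], get_obs()["tcp_pos"])
sx=np.array([.965,-.262,0]);sy=np.array([.262,.965,0]);o=np.array([.475,-.219,0])
for n,P in [("c",(0,0,.012)),("fin",(-.044,.038,.079)),("w",(0,.088,.06)),("w-",(0,-.088,.06))]: print(n,proj(c,o+P[0]*sx+P[1]*sy+[0,0,P[2]]).round(1))
E
python3 d.py .44 -.17 .4 -105.5
```

```text
285.33594357316105 [ 0.4395073  -0.16964466  0.39980508]
c [290.9 133.8]
fin [260.3 180.6]
w [213.1 136.3]
w- [379.1 136. ]
t 1.45 tcp [ 0.4395 -0.1696  0.3998] az -105.47 f [-0.2  -0.2   0.13] w 0.0857 q [ 0.37  0.15 -0.15  2.02  0.03  0.97 -1.63]
shift [-0.0002  0.0006  0.0002] turn 0.03
```

View pics/w1.png

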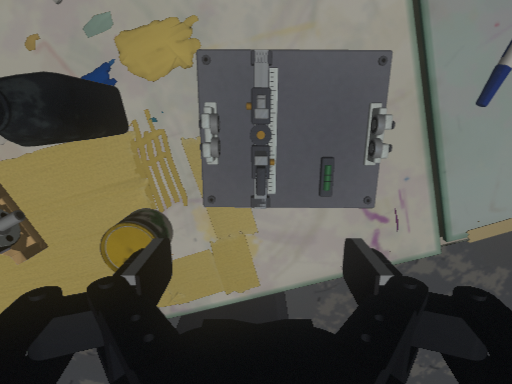

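The wrist view shows the stand square on, with corners near (197,50), (392,52), (378,208) and (204,208). The near jaw is at (261,157) and its fin at (261,180), close to my prediction of (260,181). I refine with a crop.

Run:
```python
from h import *
d=np.load("w1.npz"); c=(d["K"],d["W"]); b=cv2.imread("pics/w1.png")
cv2.imwrite("pics/c2.png",cv2.resize(b[75:215,195:285],None,fx=4,fy=4,interpolation=cv2.INTER_CUBIC))
h=cv2.cvtColor(b,cv2.COLOR_BGR2HSV); print(h[100,320],h[180,230],h[60,430])
m=((h[...,2]>70)&(h[...,2]<125)&(h[...,1]<45)).astype(np.uint8); m[225:]=0; m[:,:185]=0; m[:,402:]=0
m=cv2.morphologyEx(m,cv2.MORPH_CLOSE,np.ones((9,9)));m=cv2.morphologyEx(m,cv2.MORPH_OPEN,np.ones((25,25)))
k=max(cv2.findContours(m,0,2)[0],key=cv2.contourArea); q=cv2.approxPolyDP(k,8,True)[:,0]; print(q.tolist())
P=np.array([plane(c,x,.012) for x in q]); print(P.round(4).tolist(),P.mean(0).round(4),np.linalg.norm(P-np.roll(P,-1,0),axis=1).round(4))
```

```text
[115  18  86] [120  15  86] [ 72  38 113]
[[197, 50], [204, 206], [255, 206], [250, 129], [265, 118], [265, 207], [318, 207], [321, 156], [334, 157], [333, 207], [374, 207], [390, 50]]
[[0.5939, -0.1377, 0.012], [0.415, -0.0878, 0.012], [0.3975, -0.1521, 0.012], [0.4937, -0.1723, 0.012], [0.5014, -0.1932, 0.012], [0.3927, -0.1644, 0.012], [0.3745, -0.2313, 0.012], [0.4388, -0.2489, 0.012], [0.4333, -0.2642, 0.012], [0.3693, -0.2502, 0.012], [0.3552, -0.3019, 0.012], [0.536, -0.3494, 0.012]] [ 0.4418 -0.2128  0.012 ] [0.1857 0.0667 0.0983 0.0223 0.1124 0.0693 0.0666 0.0163 0.0655 0.0536
 0.1869 0.2195]
```

View pics/c2.png

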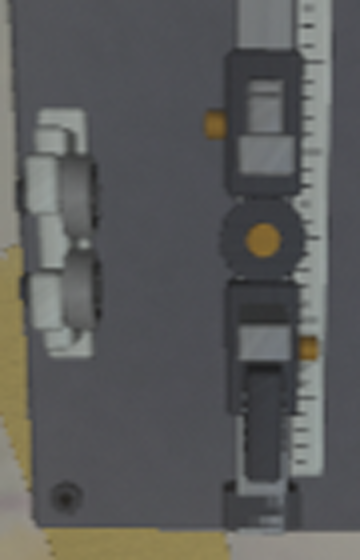

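Run:
```python
from h import *
d=np.load("w1.npz"); c=(d["K"],d["W"])
P=np.array([plane(c,x,.012) for x in [(197,49.5),(391.5,50.5),(378,208),(204,207.5)]])
print(P.round(4).tolist(),P.mean(0).round(4),np.linalg.norm(P-np.roll(P,-1,0),axis=1).round(4))
y=P[0]+P[3]-P[1]-P[2]; az=np.degrees(np.arctan2(y[1],y[0])); print("y az",az)
a=np.radians(az); sy=np.array([np.cos(a),np.sin(a)]); sx=np.array([sy[1],-sy[0]]); o=P.mean(0)[:2]
F=np.array([plane(c,(195+264.5/4,75+v/4),.079)[:2] for v in(362,480)]); f=F.mean(0)
print("fin",F.round(4),f.round(4),"in stand",(f-o)@sx,(f-o)@sy)
for uv in [(81,195),(81,288)]:
  w=plane(c,(195+uv[0]/4,75+uv[1]/4),.06)[:2]; print("wheel",(w-o)@sx,(w-o)@sy)
print(sx,sy)
```

```text
[[0.5944, -0.1379, 0.012], [0.5351, -0.351, 0.012], [0.3525, -0.3067, 0.012], [0.4131, -0.0871, 0.012]] [ 0.4738 -0.2207  0.012 ] [0.2212 0.1879 0.2278 0.1883]
y az 74.51071102556857
fin [[ 0.4575 -0.1757]
 [ 0.4273 -0.1676]] [ 0.4424 -0.1717] in stand -0.04330332517842096 0.038874659267342425
wheel 0.013180446796072779 0.08719186872981628
wheel -0.010979072828021269 0.088025971695624
[ 0.96368039 -0.26705823] [0.26705823 0.96368039]
```

```bash
python3 d.py .4424 -.1717 .219 -105.5
```

```text
t 1.45 tcp [ 0.4395 -0.1696  0.3998] az -105.47 f [-0.2  -0.2   0.13] w 0.0857 q [ 0.37  0.15 -0.15  2.02  0.03  0.97 -1.63]
shift [0.1808 0.0038 0.0014] turn 0.03
```

Request:
servo_tool(
  motion=[
    [0.02,0.003,0.001,0,0.2],
    [0.05,0.004,0.0015,0,0.2],
    [0.08,0.004,0.0015,0,0.2],
    [0.11,0.004,0.0015,0,0.2],
    [0.14,0.004,0.0015,0,0.2],
    [0.16,0.004,0.0015,0,0.2],
    [0.176,0.004,0.0015,0,0.2],
    [0.181,0.004,0.0015,0,0.2],
  ],
  force=20,
)

```text
clock: 2.25
tcp_pos: [0.4412, -0.1737, 0.2172]
orientation: [1.405, 1.072, -1.412]
contact_force: [-0.2, -0.3, 0.5]
grip_width: 0.0342
```

```bash
python3 d.py .4424 -.1717 .219 -105.5;python3 -c "
from h import *
save('wrist','w2.png')"
```

```text
t 2.25 tcp [ 0.4412 -0.1737  0.2172] az -105.65 f [-0.17 -0.32  0.46] w 0.0342 q [ 0.34  0.44 -0.12  2.16  0.1   0.55 -1.7 ]
shift [-0.0018  0.0006 -0.0022] turn -0.15
```

View pics/w2.png

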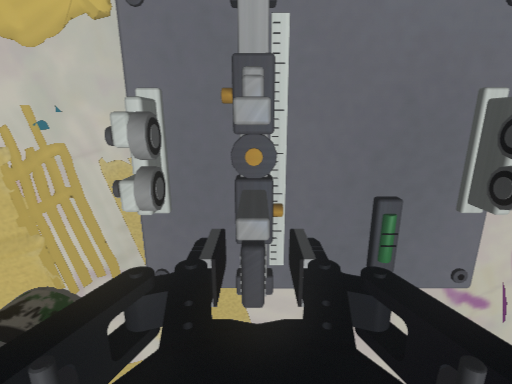

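The fin at (254,275) stands between the fingers, whose midline is near column 257, so it is centred. I close on it and slide the jaw open.

Request:
servo_tool(
  motion=[
    [0,0,-0.002,0,1],
    [0,0,-0.002,0,1],
    [0,0,-0.002,0,1],
    [0,0,-0.002,0,1],
    [0,0,-0.002,0,1],
    [0,-0.001,-0.002,0,1],
    [0,-0.003,-0.002,0,1],
    [0,-0.005,-0.002,0,1],
  ],
  force=30,
)

```text
clock: 3.1
tcp_pos: [0.4377, -0.1705, 0.2179]
orientation: [1.406, 1.07, -1.41]
contact_force: [0.4, -2.3, 3.6]
grip_width: 0.0093
```

Request:
servo_tool(
  motion=[
    [0,-0.004,0,0,1],
    [0,-0.008,0,0,1],
    [0,-0.012,0,0,1],
    [0,-0.016,0,0,1],
    [0,-0.02,0,0,1],
    [0,-0.023,0,0,1],
    [0,-0.025,0,0,1],
    [0,-0.025,0,0,1],
  ],
)

```text
clock: 3.9
tcp_pos: [0.4131, -0.1637, 0.218]
orientation: [1.406, 1.071, -1.411]
contact_force: [0.2, -2.7, 3.1]
grip_width: 0.0093
```

```bash
python3 d.py .4424 -.1717 .219 -105.5
```

```text
t 3.9 tcp [ 0.4131 -0.1637  0.218 ] az -105.65 f [ 0.24 -2.68  3.1 ] w 0.0093 q [ 0.34  0.41 -0.13  2.23  0.1   0.52 -1.7 ]
shift [-0.0012  0.0304 -0.0002] turn -0.15
```

Request:
servo_tool(
  motion=[
    [0,0,0,0,0.3],
    [0,0,0,0,0.3],
    [0,0,0,0,0.3],
    [-0.01,0,0,0,0.3],
    [-0.04,0,0,0,0],
    [-0.085,0,0,0,-0.5],
    [-0.13,0,0,0,-1],
    [-0.18,0,0,0,-1],
  ],
)

```text
clock: 4.7
tcp_pos: [0.4131, -0.1634, 0.4]
orientation: [1.405, 1.072, -1.411]
contact_force: [0.9, 0.0, -0.2]
grip_width: 0.0834
```

```bash
python3 - <<'E'
from h import *
c,im=save("wrist","w3.png"); np.savez("w3.npz",K=c[0],W=c[1])
h=cv2.cvtColor(im,cv2.COLOR_RGB2HSV)
E
python3 d.py .46 .205 .40 15
```

```text
t 4.75 tcp [ 0.4155 -0.164   0.4081] az -105.64 f [ 3.34 -0.5   5.85] w 0.0853 q [ 0.38  0.1  -0.15  2.06  0.02  0.97 -1.63]
shift [ 0.0075 -0.0567 -0.3674] turn -120.64
```

View pics/w3.png

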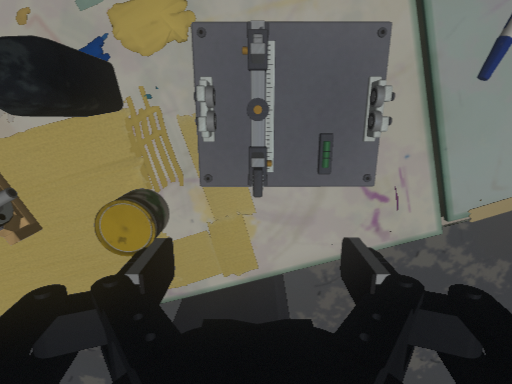

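The jaws now stand wide open, with the near jaw at (258,157) and the far jaw at (258,52). I travel to the drum.

Request:
servo_tool(
  motion=[
    [0.002,-0.007,-0.03,-8,-1],
    [0.004,-0.014,-0.065,-16,-1],
    [0.006,-0.021,-0.105,-24,-1],
    [0.007,-0.028,-0.145,-32,-1],
    [0.007,-0.035,-0.185,-40,-1],
    [0.007,-0.041,-0.225,-48,-1],
    [0.007,-0.047,-0.265,-56,-1],
    [0.007,-0.052,-0.305,-64,-1],
  ],
)

```text
clock: 5.55
tcp_pos: [0.4473, 0.1454, 0.4013]
orientation: [0.563, 1.488, -0.563]
contact_force: [0.3, -0.3, 0.5]
grip_width: 0.0854
```

```bash
python3 d.py .46 .205 .40 15
```

```text
t 5.55 tcp [0.4473 0.1454 0.4013] az -41.3 f [ 0.34 -0.28  0.49] w 0.0854 q [ 0.02  0.18 -0.52  2.01  0.11  0.98 -1.28]
shift [ 0.0013  0.0532 -0.0298] turn -56.3
```

Request:
servo_tool(
  motion=[
    [0.001,0.01,-0.006,-8,-1],
    [0.001,0.02,-0.012,-16,-1],
    [0.001,0.03,-0.018,-24,-1],
    [0.001,0.04,-0.024,-32,-1],
    [0.001,0.05,-0.03,-40,-1],
    [0.001,0.053,-0.03,-48,-1],
    [0.001,0.053,-0.03,-56,-1],
    [0.001,0.053,-0.03,-56,-1],
  ],
)

```text
clock: 6.35
tcp_pos: [0.4595, 0.205, 0.4006]
orientation: [-0.205, 1.554, 0.199]
contact_force: [-0.3, -0.1, -0.0]
grip_width: 0.0854
```

```bash
python3 - <<'E'
from h import *
c,im=save("wrist","w4.png"); np.savez("w4.npz",K=c[0],W=c[1])
E
python3 d.py .46 .205 .40 15
```

```text
t 6.4 tcp [0.4596 0.2048 0.4006] az 14.52 f [ 0.2  -0.51 -0.19] w 0.0853 q [ 0.04  0.27 -0.68  1.93  0.2   1.01 -0.48]
shift [0.0006 0.0001 0.0005] turn -0.48
```

View pics/w4.png

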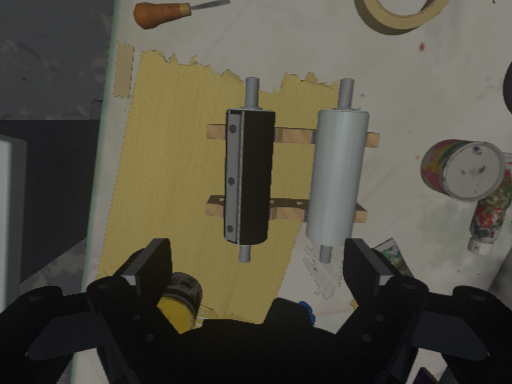

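The drum's journal tips are at about (252,78) and (245,262), and its clamp bar is on the left (robot) side at (232,180). The roller is to the right, around (337,175).

Run:
```python
from h import *
d=np.load("w4.npz"); c=(d["K"],d["W"]); b=cv2.imread("pics/w4.png"); g=cv2.cvtColor(b,cv2.COLOR_BGR2GRAY)
# journal edges in rows, body tips in columns
for r in (85,92,98,252,258): print(r,g[r,232:266].tolist())
print(g[70:84,252].tolist(),g[256:270,245].tolist())
A=plane(c,(252,78),.06);B=plane(c,(245,262.5),.06); e=A-B
print(A.round(4),B.round(4),((A+B)/2).round(4),np.linalg.norm(e).round(4),np.degrees(np.arctan2(e[1],e[0])))
A=plane(c,(346.5,79),.06);B=plane(c,(325,262.5),.06); e=A-B
print(A.round(4),B.round(4),((A+B)/2).round(4),np.linalg.norm(e).round(4),np.degrees(np.arctan2(e[1],e[0])))
```

```text
85 [121, 121, 125, 123, 121, 119, 119, 119, 118, 118, 118, 123, 129, 111, 82, 89, 95, 98, 102, 105, 104, 99, 93, 85, 78, 68, 66, 101, 129, 129, 128, 129, 129, 130]
92 [122, 122, 121, 120, 123, 123, 121, 119, 119, 118, 118, 118, 119, 107, 86, 92, 96, 100, 103, 105, 102, 97, 88, 81, 73, 63, 91, 118, 117, 117, 116, 117, 116, 110]
98 [123, 121, 121, 119, 120, 122, 120, 120, 116, 116, 119, 121, 110, 89, 86, 93, 98, 101, 105, 104, 99, 93, 85, 78, 69, 58, 88, 117, 116, 117, 117, 115, 116, 116]
252 [112, 114, 113, 114, 114, 115, 114, 100, 84, 93, 99, 101, 100, 96, 91, 84, 75, 63, 88, 114, 113, 112, 111, 111, 112, 114, 113, 113, 114, 115, 114, 114, 114, 112]
258 [113, 111, 112, 112, 112, 111, 100, 85, 88, 97, 98, 100, 98, 93, 87, 79, 70, 58, 85, 113, 113, 115, 114, 116, 115, 115, 113, 114, 112, 114, 115, 113, 110, 112]
[130, 130, 130, 130, 130, 130, 131, 89, 104, 105, 105, 104, 105, 104] [94, 92, 93, 92, 92, 91, 90, 112, 113, 114, 115, 115, 115, 113]
[0.4306 0.3057 0.06  ] [0.4743 0.1038 0.06  ] [0.4524 0.2047 0.06  ] 0.2065 102.21075770678068
[0.5233 0.3293 0.06  ] [0.5673 0.1281 0.06  ] [0.5453 0.2287 0.06  ] 0.206 102.32501310542845
```

```bash
python3 d.py .4524 .2047 .213 12.25
```

```text
t 6.4 tcp [0.4596 0.2048 0.4006] az 14.52 f [ 0.2  -0.51 -0.19] w 0.0853 q [ 0.04  0.27 -0.68  1.93  0.2   1.01 -0.48]
shift [ 0.1875  0.0026 -0.0082] turn 2.27
```

Request:
servo_tool(
  motion=[
    [0.02,0.003,-0.008,2.3,-1],
    [0.05,0.003,-0.008,2.3,-1],
    [0.085,0.003,-0.008,2.3,-1],
    [0.09,0.003,-0.008,2.3,-1],
    [0.09,0.003,-0.008,2.3,-1],
  ],
)

```text
clock: 6.9
tcp_pos: [0.4515, 0.2054, 0.3103]
orientation: [-0.169, 1.559, 0.163]
contact_force: [1.1, -0.2, -0.9]
grip_width: 0.0856
```

```bash
python3 d.py .4524 .2047 .213 12.25
```

```text
t 6.9 tcp [0.4515 0.2054 0.3103] az 12.12 f [ 1.15 -0.18 -0.94] w 0.0856 q [-0.02  0.37 -0.63  2.03  0.31  0.82 -0.63]
shift [ 0.0973 -0.0004  0.0002] turn -0.13
```

Request:
servo_tool(
  motion=[
    [0.03,-0.001,0.001,0,-1],
    [0.06,-0.001,0.001,0,-1],
    [0.085,-0.001,0.001,0,-1],
    [0.097,-0.001,0.001,0,-1],
    [0.097,-0.001,0.001,0,-1],
    [0.097,-0.001,0.001,0,-1],
  ],
)

```text
clock: 7.5
tcp_pos: [0.454, 0.2048, 0.2148]
orientation: [-0.168, 1.557, 0.163]
contact_force: [-1.1, 0.2, -0.1]
grip_width: 0.0853
```

```bash
python3 - <<'E'
from h import *
c,im=save("wrist","w5.png")
for s in(-.102,.102): print(proj(c,[.4524+s*np.cos(np.radians(102.2)),.2047+s*np.sin(np.radians(102.2)),.06]).round(1))
E
python3 d.py .4524 .2047 .213 12.25
```

```text
[251.6 421.8]
[248.2  19.9]
t 7.55 tcp [0.454  0.2048 0.2149] az 12.09 f [ 0.35 -0.9  -0.07] w 0.0858 q [-0.11  0.53 -0.54  2.09  0.46  0.64 -0.76]
shift [ 0.0019  0.0003 -0.0016] turn -0.16
```

View pics/w5.png

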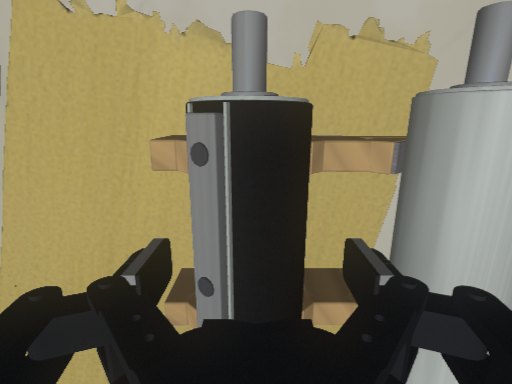

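The fingers straddle the drum's middle. The drum spans columns 187–312 and the fingers 170–345, so I shift about −2 mm in tool z, then grip and lift.

Request:
servo_tool(
  motion=[
    [0.002,0,-0.002,0,-0.5],
    [0.002,0,-0.002,0,0],
    [0.002,0,-0.002,0,0.5],
    [0.002,0,-0.002,0,1],
    [0.002,0,-0.002,0,1],
    [0.002,0,-0.002,0,1],
    [0.002,0,-0.002,0,1],
  ],
  force=50,
)

```text
clock: 8.25
tcp_pos: [0.4508, 0.2043, 0.2136]
orientation: [-0.17, 1.559, 0.162]
contact_force: [-8.5, -2.0, 12.8]
grip_width: 0.0509
```

Request:
servo_tool(
  motion=[
    [-0.004,0,0,0,1],
    [-0.012,0,0,0,1],
    [-0.03,0,0,0,1],
    [-0.06,0,0,0,1],
    [-0.09,0,0,0,1],
    [-0.12,0,0,0,1],
    [-0.15,0,0,0,1],
    [-0.17,0,0,0,1],
  ],
)

```text
clock: 9.05
tcp_pos: [0.4496, 0.2051, 0.3858]
orientation: [-0.169, 1.557, 0.162]
contact_force: [0.6, 1.3, -6.4]
grip_width: 0.0505
```

```bash
python3 d.py .474 -.2207 .40 -15.5
```

```text
t 9.05 tcp [0.4496 0.2051 0.3858] az 12.11 f [ 0.62  1.31 -6.39] w 0.0505 q [ 0.03  0.27 -0.68  1.96  0.21  0.97 -0.54]
shift [-0.0123 -0.4215 -0.0653] turn 27.61
```

Request:
servo_tool(
  motion=[
    [-0.006,-0.012,-0.002,1,1],
    [-0.012,-0.035,-0.006,3,1],
    [-0.014,-0.07,-0.012,6,1],
    [-0.014,-0.105,-0.017,9,1],
    [-0.014,-0.14,-0.023,12,1],
    [-0.014,-0.175,-0.028,15,1],
    [-0.014,-0.21,-0.034,18,1],
    [-0.014,-0.245,-0.039,21,1],
  ],
)

```text
clock: 9.85
tcp_pos: [0.4615, -0.0451, 0.3999]
orientation: [0.122, 1.561, -0.128]
contact_force: [1.4, 0.3, -6.2]
grip_width: 0.0505
```

```bash
python3 d.py .4748 -.2207 .40 -15.5
```

```text
t 9.85 tcp [ 0.4615 -0.0451  0.3999] az -9.1 f [ 1.42  0.29 -6.17] w 0.0505 q [ 0.4   0.17 -0.48  2.02  0.1   0.97 -0.29]
shift [ 0.0008 -0.1713  0.0409] turn 6.4
```

Request:
servo_tool(
  motion=[
    [0,-0.035,0.008,1.5,1],
    [0,-0.07,0.017,3,1],
    [0,-0.105,0.025,4.5,1],
    [0,-0.135,0.032,6,1],
    [0,-0.158,0.038,6.4,1],
    [0,-0.169,0.041,6.4,1],
    [0.001,-0.171,0.041,6.4,1],
    [0.001,-0.171,0.041,6.4,1],
  ],
)

```text
clock: 10.65
tcp_pos: [0.4745, -0.2197, 0.399]
orientation: [0.21, 1.556, -0.214]
contact_force: [0.6, 0.4, -6.4]
grip_width: 0.0509
```

```bash
python3 d.py .4748 -.2207 .23 -15.5
```

```text
t 10.65 tcp [ 0.4745 -0.2197  0.399 ] az -15.48 f [ 0.63  0.44 -6.38] w 0.0509 q [ 0.61  0.25 -0.34  1.91  0.1   0.99 -0.05]
shift [ 0.169  -0.0006 -0.0003] turn 0.02
```

Request:
servo_tool(
  motion=[
    [0.02,-0.001,0,0,1],
    [0.05,-0.001,0,0,1],
    [0.085,-0.001,0,0,1],
    [0.115,-0.001,0,0,1],
    [0.14,-0.001,0,0,1],
    [0.152,-0.001,0,0,1],
    [0.155,-0.001,0,0,1],
    [0.155,-0.001,0,0,1],
  ],
)

```text
clock: 11.45
tcp_pos: [0.4754, -0.2205, 0.2446]
orientation: [0.209, 1.555, -0.213]
contact_force: [0.1, -0.0, -5.2]
grip_width: 0.0505
```

```bash
python3 - <<'E'
from h import *
c,im=save("wrist","w6.png"); o=np.array([.4748,-.2207]);sx=np.array([.9637,-.267]);sy=np.array([.267,.9637])
for n,x,y,z in[("tip+",0,.102,.078),("wheel far",.0125,.088,.062),("wheel near",-.0125,.088,.062)]: print(n,proj(c,[*(o+x*sx+y*sy),z]).round(1))
E
python3 d.py .4748 -.2207 .2176 -15.5
```

```text
tip+ [253.6  32.6]
wheel far [279.1  73.8]
wheel near [228.5  73.7]
t 11.5 tcp [ 0.4756 -0.2209  0.2451] az -15.44 f [ 0.19 -0.21 -5.61] w 0.0506 q [ 0.56  0.46 -0.3   2.03  0.22  0.67 -0.15]
shift [ 0.0275 -0.     -0.001 ] turn 0.06
```

View pics/w6.png

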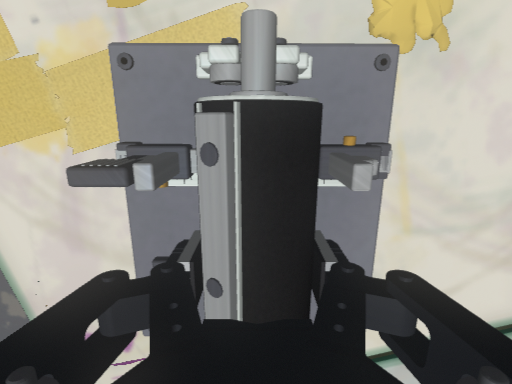

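The journal (columns 241–277, middle 259) hangs above the wheel pair, whose middle is about 254.5. Allowing for depth, the drum is about 2 mm too far towards +x, so I correct that while lowering. The jaws on both sides are clear.

Request:
servo_tool(
  motion=[
    [0.006,0,-0.002,0,1],
    [0.012,0,-0.002,0,1],
    [0.017,0,-0.002,0,1],
    [0.021,0,-0.002,0,1],
    [0.024,0,-0.002,0,1],
    [0.0255,0,-0.002,0,1],
    [0.0255,0,-0.002,0,1],
  ],
)

```text
clock: 12.2
tcp_pos: [0.4738, -0.2203, 0.2194]
orientation: [0.209, 1.554, -0.213]
contact_force: [0.0, 0.0, -5.9]
grip_width: 0.051
```

```bash
python3 d.py .4748 -.2207 .2176 -15.5
```

```text
t 12.2 tcp [ 0.4738 -0.2203  0.2194] az -15.44 f [ 0.01  0.05 -5.91] w 0.051 q [ 0.54  0.5  -0.28  2.05  0.24  0.62 -0.17]
shift [ 0.0018 -0.0001  0.001 ] turn 0.06
```

Now I lower in 1 mm steps until the load comes off.

Request:
servo_tool(
  motion=[
    [0.001,0,0,0,1],
    [0.0015,0,0,0,1],
    [0.002,0,0,0,1],
    [0.002,0,0,0,1],
  ],
)

```text
clock: 12.6
tcp_pos: [0.4736, -0.2203, 0.2175]
orientation: [0.209, 1.555, -0.213]
contact_force: [-2.3, 1.8, -1.4]
grip_width: 0.0506
```

The wheels now carry the load, with about 1.4 N left. I release and withdraw straight up.

Request:
servo_tool(
  motion=[
    [0,0,0,0,-1],
    [0,0,0,0,-1],
    [0,0,0,0,-1],
    [0,0,0,0,-1],
    [-0.015,0,0,0,-1],
    [-0.045,0,0,0,-1],
    [-0.09,0,0,0,-1],
    [-0.135,0,0,0,-1],
  ],
)

```text
clock: 13.4
tcp_pos: [0.4727, -0.2197, 0.3537]
orientation: [0.209, 1.556, -0.213]
contact_force: [0.8, -0.7, -0.7]
grip_width: 0.0852
```

```bash
python3 d.py .4131 -.1637 .40 -105.5
```

```text
t 13.4 tcp [ 0.4727 -0.2197  0.3537] az -15.41 f [ 0.84 -0.71 -0.66] w 0.0852 q [ 0.6   0.31 -0.34  1.96  0.13  0.9  -0.08]
shift [-0.0467  0.0381 -0.0721] turn 90.09
```

Request:
servo_tool(
  motion=[
    [-0.02,0.005,-0.009,8,-1],
    [-0.04,0.01,-0.018,16,-1],
    [-0.047,0.015,-0.027,24,-1],
    [-0.047,0.02,-0.036,32,-1],
    [-0.047,0.025,-0.045,40,-1],
    [-0.047,0.03,-0.055,48,-1],
    [-0.047,0.035,-0.065,56,-1],
    [-0.047,0.038,-0.072,64,-1],
  ],
)

```text
clock: 14.2
tcp_pos: [0.4126, -0.1632, 0.4005]
orientation: [1.076, 1.283, -1.074]
contact_force: [-0.2, -0.5, -0.1]
grip_width: 0.0852
```

Request:
servo_tool(
  motion=[
    [0,0,0,8,-1],
    [0,0,0,16,-1],
    [0,0,0,24,-0.2],
    [0,0,0,26,0.2],
    [0,0,0,26,0.2],
    [0,0,0,26,0.2],
    [0,0,0,26,0.2],
    [0,0,0,26,0.2],
  ],
)

```text
clock: 15.0
tcp_pos: [0.4126, -0.1632, 0.4005]
orientation: [1.408, 1.062, -1.405]
contact_force: [-0.1, -0.2, 0.3]
grip_width: 0.0343
```

```bash
python3 - <<'E'
from h import *
c,im=save("wrist","w7.png"); np.savez("w7.npz",K=c[0],W=c[1])
cv2.imwrite("pics/c7.png",cv2.resize(im[20:240,170:420,::-1],None,fx=2.5,fy=2.5,interpolation=cv2.INTER_CUBIC))
E
python3 d.py .4131 -.1637 .40 -105.5
```

```text
t 15.05 tcp [ 0.4126 -0.1632  0.4005] az -105.69 f [-0.    0.21  0.37] w 0.0344 q [ 0.43  0.11 -0.21  2.08  0.03  0.96 -1.64]
shift [0.0005 0.0006 0.0003] turn -0.19
```

View pics/c7.png

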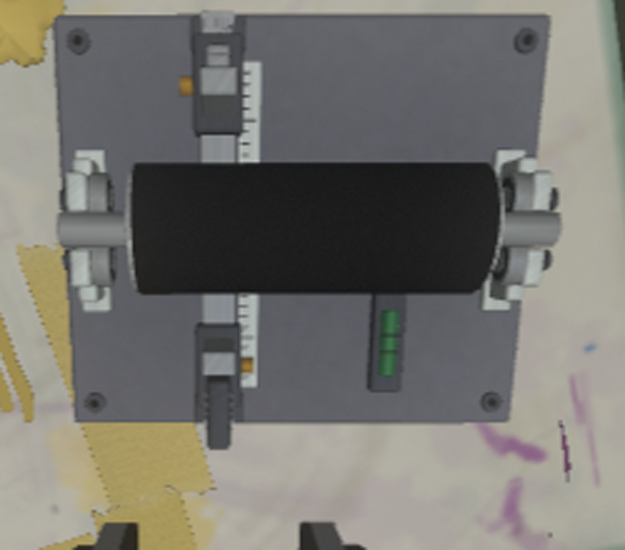

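The drum lies on both wheel pairs with its bar out of sight underneath, and both jaws are open. The fin is at crop (219,410). I measure it while the drum has more time to settle.

```bash
python3 - <<'E'
from h import *
d=np.load("w7.npz"); c=(d["K"],d["W"]); o=np.array([.4748,-.2207]);sx=np.array([.9637,-.267]);sy=np.array([.267,.9637])
F=np.array([plane(c,(170+219/2.5,20+v/2.5),.079)[:2] for v in(374,448)]); f=F.mean(0); print(F.round(4),f.round(4),"st",((f-o)@sx).round(4),((f-o)@sy).round(4))
for uv in((62,229),(559,229)):
  p=plane(c,(170+uv[0]/2.5,20+uv[1]/2.5),.066)[:2]-o; print("tip",(p@sx).round(4),(p@sy).round(4))
E
python3 d.py .4131 -.1637 .219 -105.5
```

```text
[[ 0.4289 -0.1678]
 [ 0.3985 -0.1593]] [ 0.4137 -0.1636] st -0.0742 0.0387
tip -0.0005 0.1027
tip -0.0011 -0.1005
t 15.05 tcp [ 0.4126 -0.1632  0.4005] az -105.69 f [-0.    0.21  0.37] w 0.0344 q [ 0.43  0.11 -0.21  2.08  0.03  0.96 -1.64]
shift [ 1.815e-01 -4.000e-04  1.000e-04] turn -0.19
```

Request:
servo_tool(
  motion=[
    [0,0,0,0,0.2],
    [0,0,0,0,0.2],
    [0,0,0,0,0.2],
    [0,0,0,0,0.2],
    [0,0,0,0,0.2],
    [0,0,0,0,0.2],
    [0,0,0,0,0.2],
    [0,0,0,0,0.2],
  ],
)

```text
clock: 15.85
tcp_pos: [0.4127, -0.1632, 0.4005]
orientation: [1.409, 1.062, -1.405]
contact_force: [0.4, -0.1, -0.1]
grip_width: 0.034
```

Request:
servo_tool(
  motion=[
    [0.02,0.001,0,0,0.2],
    [0.05,0.001,0,0,0.2],
    [0.08,0.001,0,0,0.2],
    [0.11,0.001,0,0,0.2],
    [0.14,0.001,0,0,0.2],
    [0.16,0.001,0,0,0.2],
    [0.176,0.001,0,0,0.2],
    [0.181,0.001,0,0,0.2],
  ],
  force=20,
)

```text
clock: 16.65
tcp_pos: [0.414, -0.1639, 0.218]
orientation: [1.408, 1.064, -1.407]
contact_force: [0.0, 0.3, 0.6]
grip_width: 0.0341
```

Request:
servo_tool(
  motion=[
    [0,0,0,0,0.2],
    [0,0,0,0,0.2],
    [0,0,0,0,0.2],
    [0,0,0,0,0.2],
    [0,0,0,0,0.2],
    [0,0,0,0,0.2],
  ],
)

```text
clock: 17.25
tcp_pos: [0.4141, -0.1639, 0.2184]
orientation: [1.408, 1.064, -1.407]
contact_force: [0.1, -0.1, 0.1]
grip_width: 0.0341
```

```bash
python3 d.py .4137 -.1636 .219 -105.5; python3 -c "
from h import *
c,im=save('wrist','w8.png')
g=cv2.cvtColor(im,cv2.COLOR_RGB2GRAY)
print(proj(c,[.4137,-.1636,.079]),g[285,215:300].tolist())"
```

```text
t 17.25 tcp [ 0.4141 -0.1639  0.2184] az -105.69 f [ 0.14 -0.05  0.15] w 0.0341 q [ 0.39  0.41 -0.18  2.22  0.15  0.52 -1.75]
shift [-0.0006 -0.0004 -0.0002] turn -0.19
[258.39080491 279.77272375] [61, 50, 45, 45, 44, 45, 150, 209, 205, 208, 213, 212, 211, 211, 210, 209, 210, 211, 211, 210, 209, 209, 206, 204, 207, 209, 210, 211, 209, 208, 175, 100, 80, 88, 93, 98, 100, 101, 102, 102, 103, 104, 105, 105, 105, 105, 104, 104, 105, 103, 101, 98, 92, 104, 170, 223, 232, 232, 232, 232, 232, 232, 232, 232, 233, 232, 232, 232, 232, 233, 233, 233, 233, 233, 233, 233, 233, 231, 186, 47, 48, 48, 47, 54, 66]
```

View pics/w8.png

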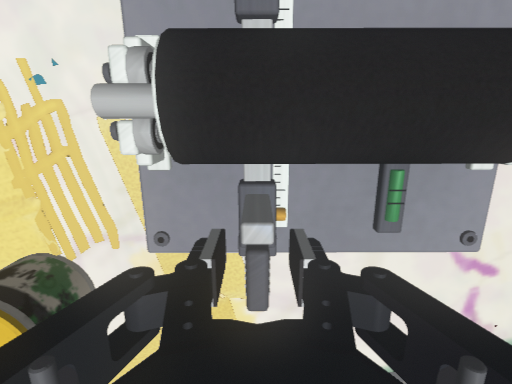

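The fin (columns 246–268) is centred between the fingers (221–294), and the drum is at rest above with no bar showing. I pinch and take a baseline force.

Request:
servo_tool(
  motion=[
    [0,0,0,0,1],
    [0,0,0,0,1],
    [0,0,0,0,1],
    [0,0,0,0,1],
    [0,0,0,0,1],
    [0,0,0,0,1],
  ],
  force=20,
)

```text
clock: 17.9
tcp_pos: [0.4141, -0.1638, 0.2183]
orientation: [1.408, 1.064, -1.406]
contact_force: [-0.8, 0.8, 3.1]
grip_width: 0.0098
```

Request:
servo_tool(
  motion=[
    [0,0.003,0,0,1],
    [0,0.006,0,0,1],
    [0,0.009,0,0,1],
    [0,0.012,0,0,1],
    [0,0.014,0,0,1],
    [0,0.016,0,0,1],
    [0,0.016,0,0,1],
  ],
)

```text
clock: 18.6
tcp_pos: [0.4298, -0.1683, 0.2184]
orientation: [1.408, 1.063, -1.406]
contact_force: [1.3, 1.1, 0.9]
grip_width: 0.0097
```

```bash
python3 - <<'E'
from h import *
c,im=save("wrist","w9.png"); cv2.imwrite("pics/c9.png",cv2.resize(im[120:320,190:330,::-1],None,fx=3,fy=3,interpolation=cv2.INTER_CUBIC))
E
python3 d.py .4339 -.1692 .218 -105.7
```

```text
t 18.65 tcp [ 0.4298 -0.1683  0.2184] az -105.68 f [ 0.08  0.38 -0.  ] w 0.0099 q [ 0.38  0.43 -0.18  2.19  0.15  0.53 -1.75]
shift [ 0.0004  0.0042 -0.0002] turn 0.02
```

The picture limit is reached, so I go on by force and numbers: small steps, watching the force along the stand's x.

Request:
servo_tool(
  motion=[
    [0,0.0007,0,0,1],
    [0,0.0014,0,0,1],
    [0,0.002,0,0,1],
    [0,0.002,0,0,1],
  ],
)

```text
clock: 19.05
tcp_pos: [0.4317, -0.1688, 0.2183]
orientation: [1.408, 1.063, -1.406]
contact_force: [-2.1, 0.7, 3.6]
grip_width: 0.0097
```

Request:
servo_tool(
  motion=[
    [0,0.0005,0,0,1],
    [0,0.001,0,0,1],
    [0,0.001,0,0,1],
  ],
)

```text
clock: 19.35
tcp_pos: [0.4327, -0.1691, 0.2183]
orientation: [1.408, 1.063, -1.406]
contact_force: [-1.8, 0.3, 2.8]
grip_width: 0.0097
```

```bash
python3 - <<'E'
from h import *
d=np.load; c,im=save("wrist","w10.png"); g=cv2.cvtColor(im,cv2.COLOR_RGB2GRAY)
o=np.array([.4748,-.2207]);sx=np.array([.9637,-.267]);sy=np.array([.267,.9637])
for x in(-.026,-.027,-.053): print(x,proj(c,[*(o+x*sx+.038*sy),.066]).round(1),proj(c,[*(o+x*sx+.038*sy),.078]).round(1))
u=int(proj(c,[*(o-.03*sx+.038*sy),.078])[0])
print(u); print(g[120:250,u].tolist())
E
python3 d.py .4339 -.1692 .218 -105.7
```

```text
-0.026 [259.7 206.6] [260.  215.3]
-0.027 [259.7 208.8] [260.  217.6]
-0.053 [259.8 261.6] [260.1 275.1]
260
[42, 40, 41, 42, 41, 41, 41, 41, 41, 42, 42, 41, 40, 40, 40, 40, 41, 41, 41, 40, 41, 40, 41, 41, 40, 41, 42, 41, 43, 42, 41, 42, 41, 42, 42, 41, 42, 41, 41, 41, 42, 40, 43, 43, 43, 42, 43, 44, 45, 45, 44, 43, 43, 42, 42, 43, 43, 44, 43, 42, 41, 42, 42, 42, 44, 45, 45, 45, 46, 46, 46, 46, 45, 45, 45, 46, 45, 47, 46, 45, 45, 46, 44, 45, 44, 45, 43, 43, 75, 88, 90, 89, 90, 90, 89, 90, 90, 91, 90, 91, 90, 88, 108, 139, 162, 185, 206, 206, 204, 203, 204, 204, 205, 206, 206, 206, 206, 205, 205, 205, 205, 205, 205, 189, 117, 61, 54, 54, 54, 58]
t 19.4 tcp [ 0.4327 -0.1691  0.2183] az -105.68 f [-0.88  0.74  3.11] w 0.0096 q [ 0.38  0.43 -0.18  2.18  0.15  0.54 -1.74]
shift [ 0.0003  0.0012 -0.0002] turn 0.02
```

Request:
servo_tool(
  motion=[
    [0,0.0005,0,0,1],
    [0,0.001,0,0,1],
    [0,0.001,0,0,1],
  ],
)

```text
clock: 19.7
tcp_pos: [0.4337, -0.1694, 0.2183]
orientation: [1.408, 1.063, -1.406]
contact_force: [-1.1, 1.2, 2.4]
grip_width: 0.0099
```

Request:
servo_tool(
  motion=[
    [0,0.0004,0,0,1],
    [0,0.0006,0,0,1],
    [0,0.0006,0,0,1],
  ],
)

```text
clock: 20.0
tcp_pos: [0.4344, -0.1695, 0.2183]
orientation: [1.408, 1.063, -1.406]
contact_force: [-1.0, 1.1, 2.9]
grip_width: 0.0097
```

```bash
cat > e.py <<'E'
from h import *
c,im=save("wrist","w%d.png"%int(get_obs()["clock"]*100)); g=cv2.cvtColor(im,cv2.COLOR_RGB2GRAY)
print("rows",204,g[204:232,260].tolist())
fs=[]
for i in range(4): grab_frame("wrist"); o=get_obs(); fs.append(np.r_[o["contact_force"],o["moment"]])
print("mean f,m",np.mean(fs,0).round(2),"sx",round(np.mean(fs,0)[:2]@[.9637,-.267],2),"tcp sx",round((np.array(o["tcp_pos"][:2])-[.4748,-.2207])@[.9637,-.267],5),o["clock"])
E
python3 e.py
```

```text
rows 204 [46, 45, 45, 44, 45, 44, 43, 43, 75, 88, 89, 89, 90, 89, 89, 90, 90, 88, 108, 138, 162, 185, 205, 206, 205, 203, 203, 204]
mean f,m [-1.48  1.    2.58  0.2   0.23  0.03] sx -1.69 tcp sx -0.05264 20.25
```

Request:
servo_tool(
  motion=[
    [0,0.0003,0,0,1],
    [0,0.0006,0,0,1],
    [0,0.0006,0,0,1],
  ],
)

```text
clock: 20.55
tcp_pos: [0.4349, -0.1697, 0.2183]
orientation: [1.408, 1.063, -1.406]
contact_force: [-2.0, 1.2, 3.1]
grip_width: 0.0103
```

```bash
python3 e.py
```

```text
rows 204 [46, 47, 46, 45, 46, 45, 46, 44, 44, 63, 88, 89, 89, 90, 90, 90, 90, 88, 108, 139, 163, 185, 207, 206, 204, 203, 203, 204]
mean f,m [-1.83  1.14  2.53  0.22  0.28  0.03] sx -2.07 tcp sx -0.05204 20.8
```

Request:
servo_tool(
  motion=[
    [0,0.0003,0,0,1],
    [0,0.0004,0,0,1],
    [0,0.0004,0,0,1],
  ],
)

```text
clock: 21.1
tcp_pos: [0.4353, -0.1698, 0.2183]
orientation: [1.408, 1.063, -1.406]
contact_force: [-2.5, 0.6, 3.8]
grip_width: 0.0096
```

```bash
python3 e.py
```

```text
rows 204 [47, 45, 46, 47, 46, 45, 45, 44, 44, 44, 74, 88, 91, 90, 90, 90, 91, 91, 108, 138, 163, 185, 206, 208, 205, 203, 203, 203]
mean f,m [-1.64  1.22  3.61  0.26  0.38  0.03] sx -1.91 tcp sx -0.05166 21.35
```

Request:
servo_tool(
  motion=[
    [0,0.0002,0,0,1],
    [0,0.0004,0,0,1],
    [0,0.0004,0,0,1],
  ],
)

```text
clock: 21.65
tcp_pos: [0.4355, -0.1698, 0.2183]
orientation: [1.408, 1.064, -1.406]
contact_force: [-1.9, 1.2, 5.7]
grip_width: 0.0097
```

```bash
python3 e.py
```

```text
rows 204 [46, 47, 47, 45, 46, 44, 45, 45, 44, 44, 53, 87, 89, 91, 89, 89, 90, 91, 107, 137, 160, 183, 205, 206, 205, 202, 204, 204]
mean f,m [-2.56  1.94  5.13  0.33  0.59  0.04] sx -2.98 tcp sx -0.0515 21.9
```

Request:
servo_tool(
  motion=[
    [0,0.0002,0,0,1],
    [0,0.0003,0,0,1],
    [0,0.0003,0,0,1],
  ],
)

```text
clock: 22.2
tcp_pos: [0.4356, -0.1699, 0.2183]
orientation: [1.408, 1.064, -1.407]
contact_force: [-2.8, 1.3, 5.7]
grip_width: 0.0096
```

```bash
python3 e.py
```

```text
rows 204 [46, 47, 47, 48, 45, 46, 45, 44, 45, 44, 53, 88, 89, 90, 90, 90, 91, 91, 106, 136, 160, 183, 204, 206, 205, 203, 204, 203]
mean f,m [-3.55  1.65  5.72  0.37  0.63  0.02] sx -3.86 tcp sx -0.05137 22.45
```

The drum edge has stopped moving in the image, the TCP moved only about 0.3 mm of the last 0.7 mm commanded, and the force rose from 1.9 to 3.9 N. That is contact. I release and see whether the jaw relaxes.

Request:
servo_tool(
  motion=[
    [0,0,0,0,0.5],
    [0,0,0,0,0.3],
    [0,0,0,0,0.2],
    [0,0,0,0,0.2],
    [0,0,0,0,0.2],
  ],
)

```text
clock: 22.95
tcp_pos: [0.4357, -0.1699, 0.2183]
orientation: [1.408, 1.064, -1.407]
contact_force: [-0.8, 0.0, -0.4]
grip_width: 0.0341
```

```bash
python3 e.py; ls pics
```

```text
rows 204 [47, 47, 47, 47, 46, 46, 45, 45, 45, 45, 45, 88, 90, 90, 90, 90, 91, 91, 95, 126, 154, 176, 197, 206, 205, 204, 203, 203]
mean f,m [ 0.17 -0.03 -0.53  0.   -0.01 -0.  ] sx 0.17 tcp sx -0.05135 23.2
c1.png
c2.png
c7.png
c9.png
scene0.png
top0.png
w1.png
w10.png
w2.png
w2000.png
w2055.png
w2110.png
w2165.png
w2220.png
w2295.png
w3.png
w4.png
w5.png
w6.png
w7.png
w8.png
w9.png
```

On release the jaw edge moved back only about 0.1–0.2 mm. One more gentle re-pinch and nudge takes up that slack.

Request:
servo_tool(
  motion=[
    [0,0,0,0,1],
    [0,0,0,0,1],
    [0,0,0,0,1],
    [0,0,0,0,1],
    [0,0.0003,0,0,1],
    [0,0.0005,0,0,1],
    [0,0.0005,0,0,1],
  ],
)

```text
clock: 23.9
tcp_pos: [0.4358, -0.1699, 0.2183]
orientation: [1.407, 1.065, -1.407]
contact_force: [-3.1, 0.4, 4.6]
grip_width: 0.0098
```

```bash
python3 e.py
```

```text
rows 204 [46, 46, 47, 45, 47, 46, 45, 45, 45, 43, 43, 87, 90, 90, 90, 90, 90, 91, 101, 130, 157, 179, 202, 206, 205, 204, 203, 203]
mean f,m [-2.91  1.32  5.32  0.27  0.59  0.05] sx -3.16 tcp sx -0.05116 24.15
```

Resistance is felt almost at once: 0.5 mm commanded, 0.2 mm moved, 3.2 N. I release and withdraw straight up.

Request:
servo_tool(
  motion=[
    [0,0,0,0,0.5],
    [0,0,0,0,0.3],
    [0,0,0,0,0.2],
    [0,0,0,0,0.2],
  ],
)

```text
clock: 24.55
tcp_pos: [0.4359, -0.1699, 0.2183]
orientation: [1.408, 1.064, -1.407]
contact_force: [0.3, -0.6, -0.0]
grip_width: 0.0339
```

```bash
python3 e.py
```

```text
rows 204 [46, 47, 47, 47, 46, 46, 46, 47, 44, 45, 46, 64, 89, 90, 90, 91, 90, 91, 89, 115, 145, 168, 189, 207, 206, 204, 203, 203]
mean f,m [-0.    0.07  0.12  0.01  0.02 -0.02] sx -0.02 tcp sx -0.05115 24.8
```

Request:
servo_tool(
  motion=[
    [-0.005,0,0,0,0.2],
    [-0.02,0,0,0,0.2],
    [-0.05,0,0,0,0.2],
    [-0.085,0,0,0,0.2],
    [-0.12,0,0,0,0.2],
    [-0.15,0,0,0,0.2],
    [-0.17,0,0,0,0.2],
    [-0.17,0,0,0,0.2],
  ],
)

```text
clock: 25.6
tcp_pos: [0.4363, -0.1697, 0.3915]
orientation: [1.409, 1.059, -1.403]
contact_force: [0.7, -0.8, -0.3]
grip_width: 0.034
```

```bash
python3 - <<'E'
from h import *
c,im=save("wrist","w99.png"); g=cv2.cvtColor(im,cv2.COLOR_RGB2GRAY); o=np.array([.4748,-.2207]);sx=np.array([.9637,-.267]);sy=np.array([.267,.9637])
q=lambda x,y,z: proj(c,[*(o+x*sx+y*sy),z])
n,f=q(-.026,.038,.078),q(.026,.038,.078); print("pred near/far faces",n.round(1),f.round(1)); u=int(round(n[0]))
print("near",int(n[1])-8,g[int(n[1])-8:int(n[1])+14,u].tolist()); print("far",int(f[1])-14,g[int(f[1])-14:int(f[1])+9,u].tolist())
# bar hidden? drum top must be dark everywhere
P=np.array([q(x,y,.085) for x,y in((-.02,-.06),(.02,-.06),(.02,.06),(-.02,.06))]).astype(np.int32)
m=np.zeros(g.shape,np.uint8); cv2.fillPoly(m,[P],1); print("drum top gray",g[m>0].mean().round(1),g[m>0].max())
for s in(.1015,-.1015): print("tip",q(0,s,.066).round(1))
E
python3 d.py .43 -.17 .4 -105.5
```

```text
pred near/far faces [258.3 164.1] [258.2 109.6]
near 156 [30, 31, 28, 29, 30, 29, 28, 56, 55, 103, 139, 138, 138, 139, 140, 141, 141, 141, 79, 39, 37, 50]
far 95 [134, 134, 136, 137, 117, 114, 140, 138, 137, 138, 139, 140, 143, 144, 132, 90, 40, 28, 26, 27, 28, 28, 29]
drum top gray 29.5 37
tip [195.6 137. ]
tip [395.7 136.4]
t 25.65 tcp [ 0.4357 -0.1696  0.3897] az -105.69 f [-0.27 -0.5   0.06] w 0.0337 q [ 0.43  0.16 -0.22  2.04  0.05  0.94 -1.65]
shift [-0.0103 -0.0054  0.0019] turn -0.19
```

Both jaw faces are where contact predicts: near row about 164.8 (predicted 164.1), far about 110 (predicted 109.6). The drum top is uniformly dark, so the bar is underneath. I do a quick bystander check in the top view, then hand in.

Run:
```python
from h import *
a=cv2.imread("pics/top0.png").astype(int); c,im=save("top","top9.png"); b=cv2.imread("pics/top9.png").astype(int)
d=(abs(a-b).max(2)>40)
for n,(x0,y0,x1,y1) in dict(roller=(192,186,245,208),tin_a=(265,222,290,248),tapeBrayer=(130,180,190,260),back=(60,125,240,175),bottle=(265,180,286,204)).items(): print(n,int(d[y0:y1,x0:x1].sum()))
print(hand_in())
```

```text
roller 0
tin_a 0
tapeBrayer 0
back 0
bottle 0
the job is handed in; nothing more can be done
None
```

The drum is on the stand's bearing wheels with its clamp bar down, and the jaws are closed on it. The job was handed in at about 26 s of the 72 s allowed.

I opened the jaws by the fin to a gap of about 92 mm and lifted the drum from the rack. I lowered it onto the wheels until they carried the load, let go, and gave it about 5 s to settle. I then closed the jaws by the fin in small steps until they touched, released, and withdrew.

**Jaws:** in the last wrist picture both faces are within about 1 mm of where contact should put them. The push reached about 4 N at most. After the first release the near jaw moved back 0.1–0.2 mm, so I nudged it again. After the second release its edge moved back by a similar small amount, so a gap of about 0.1–0.2 mm may remain.

**Jaw cocking:** I did not measure the rocking angle directly. It should be small, given the low force and how little the jaw sprang back.

**Clamp bar:** I judged it to be down because the drum's top is uniformly dark. The bar itself is hidden underneath, so I never saw it directly.

**Everything else:** the roller, bottle and tin_a, and the areas with the tape, the brayer and the things at the back left, show no change in the top view. I did not compare the back right, where the jar may stand. My allowance of viewed pictures ran out before the last closing steps, so the final checks were done from pixel values and forces.

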